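# Unlatch the ball-coupled dish clamp and hold its arm up

## Robot

A 7-joint arm with a two-finger parallel gripper is mounted at the origin on a cart in front of the work surface, level with it; the furniture and walls round the work are solid. World frame = base frame: x ahead of the robot, y to its left, z up, the work surface at z = 0. Lengths are in m, angles in degrees, forces in N, time in s.
With the tool pointing down it reaches from about 0.4 to 0.75 m from the base axis. Payload 19.5 kg.
Tool frame: the origin (TCP) lies between the finger pads; the fingertips stand 11 mm ahead of it and the grasp point (between the pads) lies 8 mm behind it (manip.nose_length is the distance from the TCP to the fingertips, in m); z points along the fingers, y is the line along which they close (so a half turn about z gives the same grasp; the last joint's range is limited). The gripper opens to 85 mm and grips with 20 to 120 N. Pads are 22 mm wide; open, the fingers measure 114 mm over their backs; the gripper's body (76 mm by 85 mm) begins 54 mm behind the grasp point. The pads swing forward as they close: fully open they stand 13 mm farther back than shut.
Start: joints at [-67.305, 40.479, -1.581, 85.061, 1.261, 54.483, -4.326], TCP at [0.244, 0.521, 0.242] pointing down, gripper open.
Joint ranges: [-155.06, 155.06], [-18.47, 123.98], [-90, 86.84], [0, 140.48], [-83.41, 263.41], [0, 116], [-161.91, 161.91]. Speed limits (degrees/s): [108.29, 108.29, 147.25, 147.25, 172.46, 172.46, 172.46].

## Interface

Orientations are given as a 3x3 rotation matrix whose columns are the frame's x, y, z axes.
In Python, from station import manip gives the robot as it stands. The module is installed in compiled form; this text tells all that it offers.
- The arm moves only by the tool play_rows, never from a script. Its argument "increments" is a list of rows, each an object of numbers: "dx", "dy", "dz": the shift along the tool's x, y, z in mm; "roll": the turn about the tool's z in degrees. In form: [{"dx": .., "dy": .., "dz": .., "roll": ..}, ...]. A call has 1 to 20 rows; each row shifts and turns the commanded pose from where the row before left it, along the tool's axes as they then stand; what a row does not reach is not made up. A row lasts 1/10 s, in which the tool goes at most 50 mm and 8.59 degrees, less where a joint would pass 70% of its speed; a pose out of reach is approached as far as the arm can. A call with a gripper value outside its range is refused whole. "jaw" is the finger opening in mm, from 0 to 85.4, set as the call begins (left out, the last holds). The fingers move at their own pace and stop on an object; "squeeze" is the grip in N (left out, the last holds). Time passes only in rows, so rows that do not move let the fingers close. It gives the time, the measured TCP pose, the force, the opening and the grip force at its end, in the units of the state.
- manip.get_state(): the state, without advancing time (a new reading comes with each control period).
- manip.get_image(name): name is "side" or "top"; returns the picture (400x640x3 uint8, blue, green, red); there is no depth.
- manip.camera_model(name): a dict with "camera_matrix" (3x3 intrinsics, pixels), "R" (3x3) and "t" (3): a world point X has camera coordinates R X + t. Camera axes: x right, y down, z forward; pixel columns grow to the right and rows downward; lengths in m; the calibration is good to about 2 mm. A picture is of the moment at which its call begins. camera_model takes no time and is no camera call.
- manip.close_job(): hands the job in; it is judged then, once.
Trained networks look in the newest picture that a camera, given by its name, has taken for a name from the list of things; names that differ only in an ending like _2 or _b are one class to them, and where a whole thing is asked for, a point or a joint stands for the part that bears it (a point fixed in the world has none). Each returns a list of dicts, best first, with "p" (0 to 1); they miss things now and then, are a little off and sometimes report something else, mostly with a low value. They report only what shows in the picture. A call takes as long as a camera call.
- manip.regions_of(camera, label): "region" (400x640 bool, what is visible of it) and "uv" ([column, row] in pixels, amid what is visible of it).
The state is a dict: "time_s": time; "qpos": joint angles; "dq": joint speeds; "effort": joint torques, N m; "eef_pos": TCP position; "tool_rot": TCP orientation; "wrist_force": force on the tool from outside, world axes, zero at the start; "ft_torque": the same for the moment, N m; "grip_width": finger opening in m; "finger_force": force on a finger pad.
Only numpy, scipy, OpenCV 4.12 (cv2) and the standard library are available. Lean on these libraries where they do the work, as an engineer would, in place of code of your own. Each camera call takes 0.05 s, during which the arm holds its last target. There are 200 camera calls.

## Task

A flat glass dish sits under the hold-down arm of the dish clamp on the draining board. Take hold of the latch knob on top of the arm's free end, pull it sideways against its spring, away from the hooked catch, until the latch is free of the catch; then, keeping hold, swing the arm up off its ball until that end is at least 8 cm higher than where it sat, and stay like that: finish with the gripper still holding the arm up and still, so that a colleague can take the dish out. Do not shift the dish or the small things standing around.

Things in the scene. Friction and masses are not known exactly. Their poses are not given: they have to be found in the camera images.
- clamp_base: Fixed base of the dish clamp: bare aluminium plate 260 x 100 x 10 mm on a wooden draining board (its top 96 mm above the worktop) in the sink; carries arm and latch. Origin: centre of its underside; x runs along the plate from hinge to ball, y across, z up. Hinge between two dark cheeks at x = -100 mm (tops at z = 60, outer faces y = +-28 mm)
- tongue (a joint): Swing of the hold-down arm (aluminium bar 28 mm wide, about 0.35 kg) about the hinge pin, rad: 0 = down, its coupler cup over the ball; grows as the free end rises, stop at 1.2. No spring, hardly any friction: let go, it falls back. It cannot rise beyond about 0.02 while the latch is caught
- latch (a joint): Slide of the cross latch on the arm's free end, m: 0 = home, its toe caught under the lip of the catch; grows as the knob is pulled along +y of clamp_base; stop at 0.022. Toe clear of the lip from 0.012 on. Spring back to 0: 5 N at 0, 10 N at 0.020. Once the arm is raised the latch may be anywhere
- knob_grip (a point): Grip point on the latch knob, an upright black cylinder 16 mm in diameter; stem from 20 mm below to 14 mm above this point, flat slide 24 mm below; nothing beside the knob stands higher than the slide. Arm down, latch home: 190 mm from the hinge pin along x of clamp_base, y = 0, z = 103 mm in clamp_base, 58 mm above the pin. Moves with latch and arm; axes as clamp_base
- catch (a point): Middle of the lip of the fixed hooked catch, a dark steel bracket on the -y side of the free end: 34 mm wide, 28 mm deep, top at z = 49 mm; this point at x = 90, y = -73, z = 45 mm in clamp_base
- ball (a point): Centre of the fixed steel ball, 30 mm in diameter, on its post, inside the coupler cup at the start: x = 90, y = 0, z = 45 mm in clamp_base
- coupler (a point): Centre of the coupler cup (48 mm in diameter) at the free end of the arm, 190 mm from the hinge pin; at z = 45 mm in clamp_base with the arm down on the ball
- hinge_pin (a point): Middle of the hinge pin: x = -100, y = 0, z = 45 mm in clamp_base; axis along y of clamp_base
- petri_dish: Flat round glass dish 74 mm in diameter, 14 mm tall, loose, lying on the base plate under the arm's round rubber foot, which just clears it (about 3 mm above its rim). Origin: centre of its underside
- stopper: Loose tapered cork-brown stopper, 33 mm across, 28 mm tall, standing on the +y side of the clamp; origin: centre of its underside. Bystander
- dropper: Loose small brown dropper bottle, 37 mm across, 108 mm tall, standing on the -y side of the clamp; origin: centre of its underside. Bystander
- packet: Loose flat packet 78 x 64 x 12 mm on the -y side of the clamp; origin: centre of its underside. Bystander
- beaker: Loose small glass beaker, 52 mm across, 66 mm tall, on the +y side of the clamp; origin: centre of its underside. Bystander. At the far end of the board, fixed, stand a tube rack (78 mm tall) and a wash bottle (194 mm tall)

How it is judged (in metres and radians):
On the way:
1. the latch is pulled clear of the catch while the arm is still down (value of joint latch above 0.0125 m and value of joint tongue below 0.06 rad), for 0.1 s.
At the end, for the whole second after the job is handed in: The coupler end of the arm is at least 70 mm above its seat on the ball and still (under 0.15 rad/s), the fingers bear on the arm or latch with more than 1 N and no bystander props it; the dish is within 15 mm and every bystander within 30 mm of its start (z of coupler in the frame of clamp_base above 0.115 m and velocity of joint tongue between -0.15 and 0.15 rad/s and contact force between the fingers and clamp_base above 1 N and contact force between each of stopper, dropper, packet, beaker and clamp_base below 0.2 N and distance of petri_dish from where it was at the start of the episode below 0.015 m and distance of each of stopper, dropper, packet, beaker from where it was at the start of the episode below 0.03 m); the arm keeps its last pose, push and grip.
It fails at once if the dish is shifted by more than 15 mm (distance of petri_dish from where it was at the start of the episode above 0.015 m).
It fails at once if the stopper is shifted by more than 30 mm (distance of stopper from where it was at the start of the episode above 0.03 m).
It fails at once if the dropper bottle is shifted by more than 30 mm (distance of dropper from where it was at the start of the episode above 0.03 m).
It fails at once if the packet is shifted by more than 30 mm (distance of packet from where it was at the start of the episode above 0.03 m).
It fails at once if the small beaker is shifted by more than 30 mm (distance of beaker from where it was at the start of the episode above 0.03 m).
It also fails if it takes over 32 s, if anything falls off the work surface, if the arm or the gripper's body presses on something with over 40 N, if the wrist force passes 120 N, or if a joint passes its speed limit or range.

## Working session

There is one attempt and no reset: what is moved stays moved. The work goes in short steps, Python scripts to look and compute and a tool call to move; the robot and the scene stay as the last step left them, time stands still between calls to the robot, and variables do not carry over. Pictures are saved under pics/ and viewed, at most 10 in all, crops included, and the job is handed in when it is done.

Besides the shell and the picture viewer there is one more tool, called by a JSON object that holds its "name" and its "arguments", one argument or row to a line. play_rows: Moves the arm, as the interface text tells. Its arguments: {"type":"object","properties":{"increments":{"type":"array"},"jaw":{"type":"number"},"squeeze":{"type":"number"}},"required":["increments"]}

```bash
mkdir -p pics; cat > h.py <<'E'
import numpy as np, cv2
from station import manip
def cam(n):
    m=manip.camera_model(n); return np.array(m["camera_matrix"]),np.array(m["R"]),np.array(m["t"])
def proj(n,X):
    K,R,t=cam(n); p=(np.atleast_2d(X)@R.T+t)@K.T; return p[:,:2]/p[:,2:]
def tri(a,b):
    Ps=[cam(n)[0]@np.c_[cam(n)[1],cam(n)[2]] for n in("side","top")]
    X=cv2.triangulatePoints(Ps[0],Ps[1],np.array(a,float).reshape(2,1),np.array(b,float).reshape(2,1))[:,0]
    return X[:3]/X[3]
def onz(n,uv,z):
    K,R,t=cam(n); d=R.T@np.linalg.solve(K,[uv[0],uv[1],1]); c=-R.T@t; return c+d*(z-c[2])/d[2]
E
python3 - <<'E'
from h import *
np.set_printoptions(precision=3,suppress=True)
print(manip.get_state())
for n in("side","top"):
    im=manip.get_image(n); cv2.imwrite(f"pics/{n}0.png",im)
    K,R,t=cam(n); print(n,"pos",-R.T@t,"fwd",R[2],K[0,0])
    for l in("clamp_base","knob_grip","latch","tongue","petri_dish","stopper","dropper","packet","beaker"):
        print(l,[(round(float(r["p"]),2),np.round(r["uv"]).tolist(),int(r["region"].sum())) for r in manip.regions_of(n,l)[:3]])
E
```

```text
{'time_s': 0.0, 'qpos': array([-67.302,  40.515,  -1.583,  85.084,   1.26 ,  54.484,  -4.326]), 'dq': array([ 0.018, -0.058, -0.034, -0.018, -0.14 , -0.04 , -0.04 ]), 'effort': array([ -0.   , -88.32 ,   1.234, -23.617,   0.017,   0.007,  -0.   ]), 'eef_pos': array([0.244, 0.521, 0.242]), 'tool_rot': array([[-0.906,  0.424, -0.   ],
       [ 0.424,  0.906, -0.001],
       [-0.   , -0.001, -1.   ]]), 'wrist_force': array([ 0.02 ,  0.973, -0.332]), 'ft_torque': array([ 0.004, -0.036,  0.001]), 'finger_force': 0.0, 'grip_width': 0.08513461039217123}
side pos [ 0.319 -0.342  0.641] fwd [ 0.154  0.825 -0.544] 381.13902455419276
clamp_base [(0.69, [313.0, 228.0], 4135)]
knob_grip [(0.8, [306.0, 185.0], 390)]
latch [(0.93, [310.0, 186.0], 417), (0.27, [262.0, 206.0], 631)]
tongue [(0.75, [266.0, 236.0], 223), (0.67, [314.0, 227.0], 4134), (0.66, [312.0, 207.0], 1483)]
petri_dish [(0.82, [301.0, 230.0], 290), (0.47, [262.0, 205.0], 636)]
stopper [(0.7, [267.0, 237.0], 219)]
dropper [(0.98, [348.0, 213.0], 529), (0.5, [308.0, 188.0], 435)]
packet []
beaker [(0.55, [260.0, 204.0], 624)]
top pos [0.287 0.352 1.022] fwd [ 0.198 -0.006 -0.98 ] 373.2227771517649
clamp_base [(0.85, [315.0, 208.0], 4280)]
knob_grip [(0.66, [285.0, 206.0], 427)]
latch [(0.81, [286.0, 205.0], 415)]
tongue [(0.73, [312.0, 211.0], 1710), (0.34, [314.0, 208.0], 4287)]
petri_dish [(0.65, [323.0, 218.0], 375)]
stopper [(0.59, [327.0, 255.0], 149)]
dropper [(0.76, [318.0, 176.0], 252), (0.69, [314.0, 211.0], 4080), (0.6, [283.0, 252.0], 411)]
packet [(0.85, [356.0, 177.0], 736)]
beaker [(0.88, [284.0, 252.0], 406)]
```

```bash
python3 - <<'E'
import cv2
a=cv2.imread("pics/side0.png")[130:300,190:430]; b=cv2.imread("pics/top0.png")[120:310,210:450]
cv2.imwrite("pics/s1.png",cv2.resize(a,None,fx=3.3,fy=3.3,interpolation=2)); cv2.imwrite("pics/t1.png",cv2.resize(b,None,fx=3,fy=3,interpolation=2))
E
```

```text
(no output)
```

View pics/s1.png

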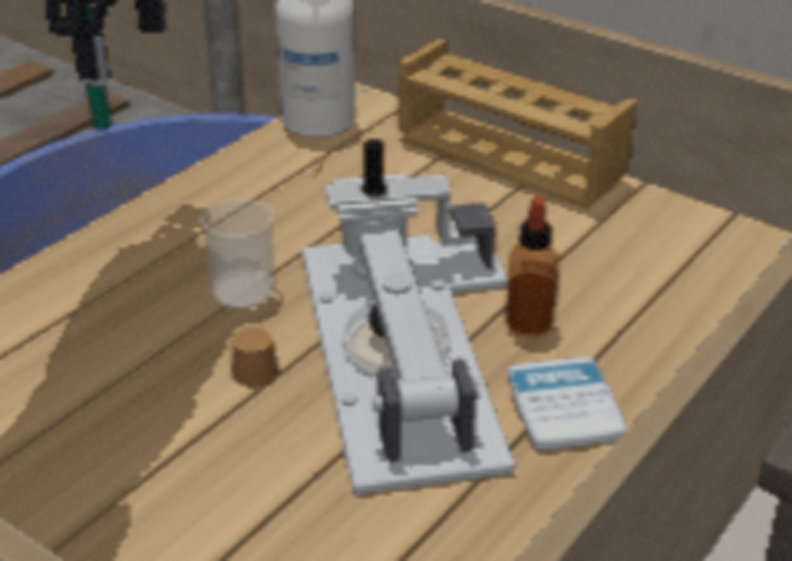

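View pics/t1.png

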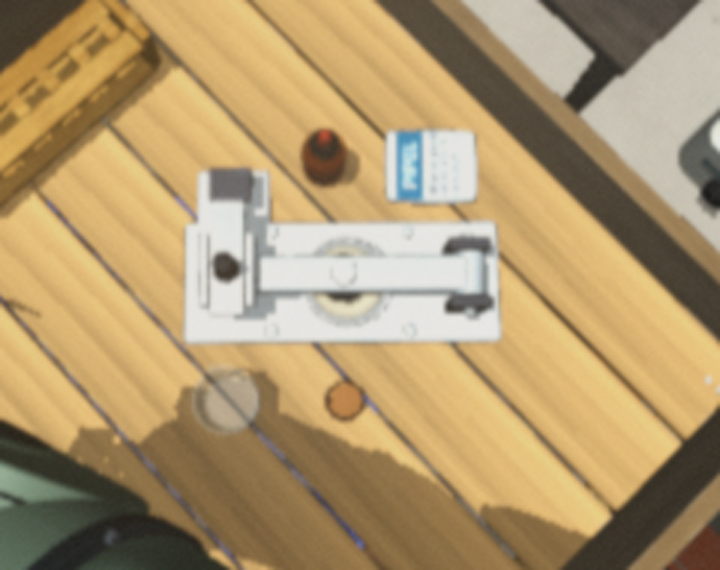

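View pics/side0.png

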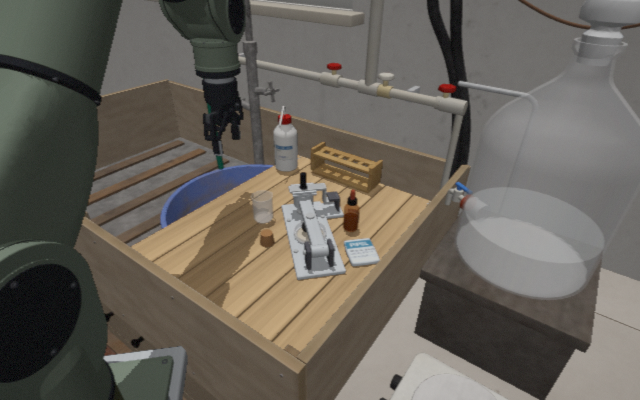

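The side view shows the clamp with its knob stem at crop (374,142–192), catch to the right, dropper and packet on the catch side, and beaker and stopper on the left. The top view shows the plate corners at crop (187,224), (497,222), (500,341) and (186,341), and the knob at (225,268). Next I fit the base pose.

```bash
python3 - <<'E'
from h import *
from scipy.optimize import least_squares
np.set_printoptions(precision=4,suppress=True)
T=lambda u,v:(210+u/3,120+v/3); S=lambda u,v:(190+u/3.3,130+v/3.3)
obs=[("top",(.13,-.05,.01),T(187,224)),("top",(-.13,-.05,.01),T(497,222)),("top",(-.13,.05,.01),T(500,341)),("top",(.13,.05,.01),T(186,341)),
("side",(.13,.05,.01),S(303,250)),("side",(-.13,.05,.01),S(357,486)),("side",(-.13,-.05,.01),S(512,463)),
("side",(.09,0,.117),S(374,142)),("top",(.09,0,.117),T(225,265)),("side",(.09,0,.083),S(374,192))]
def W(p,X):
    c,s=np.cos(p[3]),np.sin(p[3]); return np.array([[c,-s,0],[s,c,0],[0,0,1]])@np.array(X)+p[:3]
f=lambda p:np.concatenate([(proj(n,W(p,X))[0]-uv) for n,X,uv in obs])
best=min((least_squares(f,[.33,.35,.096,a],loss="soft_l1") for a in np.arange(0,6.28,.7)),key=lambda r:r.cost)
p=best.x; print(p[:3],np.degrees(p[3]),best.cost); print(f(p).reshape(-1,2))
print("knob",W(p,(.09,0,.103)),"tri top of knob",tri(S(374,142),T(225,265)))
c=W((0,0,0,p[3]),(1,0,0));print("bx",c)
for l,z,zz in(("stopper",.014,.028),("dropper",.05,.108),("packet",.012,.012),("beaker",.033,.066)):
    r=manip.regions_of("top",l)
    if r: print(l,onz("top",r[0]["uv"] if l!="dropper" else (317.5,172),.096+z))
np.save("p.npy",p)
K,R,t=cam("top");print(R)
E
```

```text
Traceback (most recent call last):
  File "h.py", line 6, in proj
    K,R,t=cam(n); p=(np.atleast_2d(X)@R.T+t)@K.T; return p[:,:2]/p[:,2:]
          ~~~^^^
  File "h.py", line 4, in cam
    m=manip.camera_model(n); return np.array(m["camera_matrix"]),np.array(m["R"]),np.array(m["t"])
ValueError: time passes only in moves, steps and waits
```

```bash
sed -i 's/^def cam/from functools import cache\n@cache\ndef cam/' h.py; cat > fit.py <<'E'
from h import *
from scipy.optimize import least_squares
np.set_printoptions(precision=4,suppress=True)
T=lambda u,v:(210+u/3,120+v/3); S=lambda u,v:(190+u/3.3,130+v/3.3)
obs=[("top",(.13,-.05,.01),T(187,224)),("top",(-.13,-.05,.01),T(497,222)),("top",(-.13,.05,.01),T(500,341)),("top",(.13,.05,.01),T(186,341)),
("side",(.13,.05,.01),S(303,250)),("side",(-.13,.05,.01),S(357,486)),("side",(-.13,-.05,.01),S(512,463)),
("side",(.09,0,.117),S(374,142)),("top",(.09,0,.117),T(225,265)),("side",(.09,0,.083),S(374,192))]
def W(p,X):
    c,s=np.cos(p[3]),np.sin(p[3]); return np.array([[c,-s,0],[s,c,0],[0,0,1]])@np.array(X)+p[:3]
f=lambda p:np.concatenate([(proj(n,W(p,X))[0]-uv) for n,X,uv in obs])
best=min((least_squares(f,[.33,.35,.096,a],loss="soft_l1") for a in np.arange(0,6.28,.7)),key=lambda r:r.cost)
p=best.x; print(p[:3],np.degrees(p[3]),best.cost); print(f(p).reshape(-1,2))
print("knob",W(p,(.09,0,.103)),"tri top of knob",tri(S(374,142),T(225,265)))
print("bx",W([0,0,0,p[3]],(1,0,0)))
for l,z in(("stopper",.014),("dropper",.05),("packet",.012),("beaker",.033)):
    r=manip.regions_of("top",l)
    if r: print(l,onz("top",r[0]["uv"],.096+z))
np.save("p.npy",p)
E
python3 fit.py
```

```text
[0.417  0.331  0.0901] 91.99644181217776 5.569624140951146
[[-0.0525 -0.8186]
 [-0.0849 -0.6185]
 [ 0.4186 -0.5148]
 [-0.4355  0.1054]
 [-0.8688 -0.7284]
 [-1.7901  0.7114]
 [ 0.4398  0.9928]
 [-0.6047  1.0267]
 [-0.2806 -1.567 ]
 [-0.4775 -1.5479]]
knob [0.4139 0.4209 0.1931] tri top of knob [0.4127 0.4199 0.21  ]
bx [-0.0348  0.9994  0.    ]
stopper [0.3148 0.3227 0.11  ]
dropper [0.5009 0.3496 0.146 ]
packet [0.5108 0.2544 0.108 ]
beaker [0.3172 0.4233 0.129 ]
```

```bash
python3 - <<'E'
from h import *
np.set_printoptions(precision=3,suppress=True)
print("bottle base",onz("side",(286,169),.096),"rack near",onz("side",(367,189),.096), onz("side",(313,166),.096))
print(proj("side",[[.244,.521,.242],[.244,.521,.231]]),proj("top",[[.244,.521,.242]]), manip.get_state()["time_s"])
E
python3 -c "
import cv2;cv2.imwrite('pics/t2.png',cv2.imread('pics/top0.png'))"
```

```text
bottle base [0.393 0.653 0.096] rack near [0.602 0.51  0.096] [0.475 0.661 0.096]
[[227.203 145.953]
 [227.732 150.094]] [[230.052 285.604]] 1.2
```

View pics/t2.png

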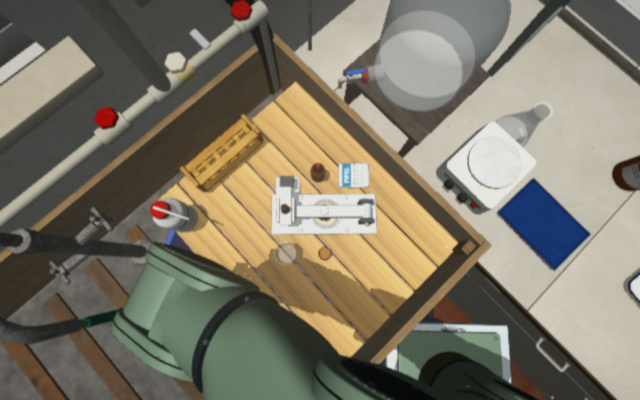

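{"name": "play_rows", "arguments": {
  "increments": [
    {"roll":7,"dz":-3},
    {"roll":7,"dz":-3},
    {"roll":7,"dz":-3},
    {"roll":7,"dz":-3},
    {"roll":7,"dz":-3},
    {"roll":7,"dz":-3},
    {"roll":7,"dz":-3},
    {"roll":7,"dz":-3},
    {"roll":7,"dz":-3}
  ]
}}

```text
schema error: expected keys dx, dy, dz, roll
```

The top view shows the wash bottle at (172,215) and the rack at (222,150). Both are well clear of the path to the knob at (285,208).

{"name": "play_rows", "arguments": {
  "increments": [
    {"dx":0,"dy":0,"roll":7,"dz":-3},
    {"dx":0,"dy":0,"roll":7,"dz":-3},
    {"dx":0,"dy":0,"roll":7,"dz":-3},
    {"dx":0,"dy":0,"roll":7,"dz":-3},
    {"dx":0,"dy":0,"roll":7,"dz":-3},
    {"dx":0,"dy":0,"roll":7,"dz":-3},
    {"dx":0,"dy":0,"roll":7,"dz":-3},
    {"dx":0,"dy":0,"roll":7,"dz":-3},
    {"dx":0,"dy":0,"roll":7,"dz":-3}
  ]
}}

```text
time_s: 2.1
eef_pos: [0.2437, 0.5208, 0.2694]
tool_rot: [[-0.028, 1.0, -0.0], [1.0, 0.028, -0.0], [-0.0, -0.0, -1.0]]
wrist_force: [0.1, 0.3, -0.4]
grip_width: 0.0854
finger_force: 0.0
```

{"name": "play_rows", "arguments": {
  "increments": [
    {"dx":-10.6,"dy":16.6,"dz":0,"roll":0},
    {"dx":-10.6,"dy":16.6,"dz":0,"roll":0},
    {"dx":-10.6,"dy":16.6,"dz":0,"roll":0},
    {"dx":-10.6,"dy":16.6,"dz":0,"roll":0},
    {"dx":-10.6,"dy":16.6,"dz":0,"roll":0},
    {"dx":-10.6,"dy":16.6,"dz":0,"roll":0},
    {"dx":-10.6,"dy":16.6,"dz":0,"roll":0},
    {"dx":-10.6,"dy":16.6,"dz":0,"roll":0},
    {"dx":-10.6,"dy":16.6,"dz":0,"roll":0},
    {"dx":-10.6,"dy":16.6,"dz":0,"roll":0},
    {"dx":0,"dy":0,"dz":0,"roll":0}
  ]
}}

```text
time_s: 3.2
eef_pos: [0.4153, 0.4186, 0.2693]
tool_rot: [[-0.03, 1.0, 0.001], [1.0, 0.03, -0.001], [-0.001, 0.001, -1.0]]
wrist_force: [-0.2, 0.3, -0.6]
grip_width: 0.0854
finger_force: 0.0
```

```bash
python3 - <<'E'
from h import *
np.set_printoptions(precision=4,suppress=True)
s=manip.get_state(); print(s["eef_pos"],s["time_s"])
for n in("side","top"):
    im=manip.get_image(n)
    print(n,[(round(float(r["p"]),2),np.round(r["uv"],1).tolist(),int(r["region"].sum())) for r in manip.regions_of(n,"knob_grip")[:2]], proj(n,s["eef_pos"]),proj(n,[.413,.42,.197]))
    if n=="side": cv2.imwrite("pics/s2.png",cv2.resize(im[90:260,200:420],None,fx=3.4,fy=3.4,interpolation=2))
E
```

```text
[0.4153 0.4186 0.2693] 3.2
side [] [[303.2597 150.0665]] [[302.4414 178.0827]]
top [] [[283.5479 201.3362]] [[285.4696 207.8811]]
```

View pics/s2.png

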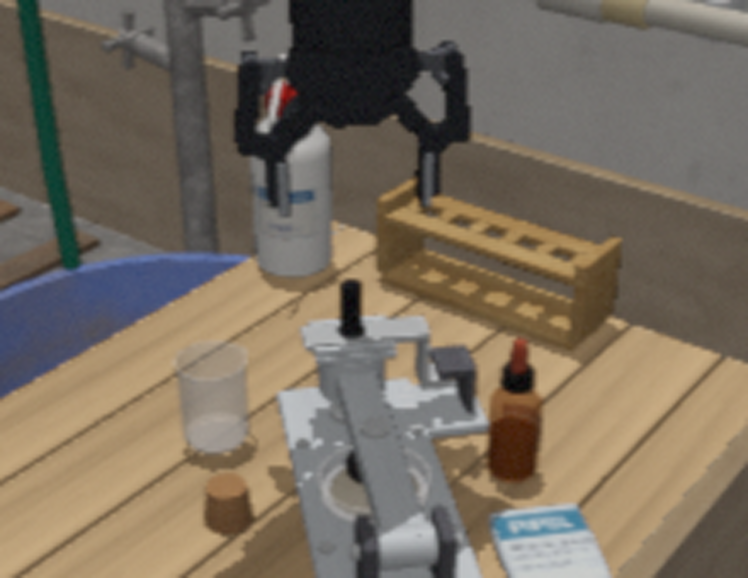

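The fingers (crop (285,215) and (428,205)) straddle the knob at (350,285–330), with dropper and beaker clear.

{"name": "play_rows", "arguments": {
  "increments": [
    {"dx":1,"dy":-1,"dz":10,"roll":0},
    {"dx":0,"dy":-1,"dz":10,"roll":0},
    {"dx":0,"dy":0,"dz":10,"roll":0},
    {"dx":0,"dy":0,"dz":10,"roll":0},
    {"dx":0,"dy":0,"dz":10,"roll":0},
    {"dx":0,"dy":0,"dz":10,"roll":0},
    {"dx":0,"dy":0,"dz":8,"roll":0},
    {"dx":0,"dy":0,"dz":7,"roll":0},
    {"dx":0,"dy":0,"dz":0,"roll":0}
  ]
}}

```text
time_s: 4.3
eef_pos: [0.411, 0.4211, 0.1934]
tool_rot: [[-0.033, 0.999, -0.001], [0.999, 0.033, -0.001], [-0.001, -0.001, -1.0]]
wrist_force: [-0.2, -0.1, 0.6]
grip_width: 0.0855
finger_force: 0.0
```

{"name": "play_rows", "arguments": {
  "increments": [
    {"dx":0,"dy":0,"dz":0,"roll":0},
    {"dx":0,"dy":0,"dz":0,"roll":0},
    {"dx":0,"dy":0,"dz":0,"roll":0},
    {"dx":0,"dy":0,"dz":0,"roll":0},
    {"dx":0,"dy":0,"dz":0,"roll":0},
    {"dx":0,"dy":0,"dz":0,"roll":0},
    {"dx":0,"dy":0,"dz":0,"roll":0},
    {"dx":0,"dy":0,"dz":0,"roll":0},
    {"dx":0,"dy":0,"dz":0,"roll":0},
    {"dx":0,"dy":0,"dz":0,"roll":0}
  ],
  "jaw": 0,
  "squeeze": 60
}}

```text
time_s: 5.3
eef_pos: [0.412, 0.4213, 0.1947]
tool_rot: [[-0.033, 0.999, 0.002], [0.999, 0.033, 0.001], [0.001, 0.002, -1.0]]
wrist_force: [5.5, 0.7, 2.8]
grip_width: 0.0142
finger_force: 58.6
```

{"name": "play_rows", "arguments": {
  "increments": [
    {"dx":0,"dy":-3,"dz":0,"roll":0},
    {"dx":0,"dy":-3,"dz":0,"roll":0},
    {"dx":0,"dy":-3,"dz":0,"roll":0},
    {"dx":0,"dy":-3,"dz":0,"roll":0},
    {"dx":0,"dy":-3,"dz":0,"roll":0},
    {"dx":0,"dy":-2,"dz":0,"roll":0},
    {"dx":0,"dy":0,"dz":0,"roll":0},
    {"dx":0,"dy":0,"dz":0,"roll":0},
    {"dx":0,"dy":0,"dz":0,"roll":0},
    {"dx":0,"dy":0,"dz":0,"roll":0}
  ]
}}

```text
time_s: 6.3
eef_pos: [0.3955, 0.4207, 0.1947]
tool_rot: [[-0.033, 0.999, 0.003], [0.999, 0.033, 0.001], [0.001, 0.003, -1.0]]
wrist_force: [9.4, 0.4, 0.7]
grip_width: 0.0139
finger_force: 58.6
```

```bash
python3 - <<'E'
from h import *
im=manip.get_image("side"); s=manip.get_state(); print(s)
cv2.imwrite("pics/s3.png",cv2.resize(im[130:240,240:380],None,fx=5,fy=5,interpolation=2))
E
```

```text
{'time_s': 6.35, 'qpos': array([-57.15278125,  44.86697739,  14.44591998,  88.64719905,
       -13.57290298,  48.06371756, -35.7928332 ]), 'dq': array([ 0.02317932,  0.05789754, -0.02701123,  0.00305216, -0.03510343,
        0.04047889, -0.0238686 ]), 'effort': array([-3.54489125e+00, -8.86866331e+01,  3.71478997e+00, -1.77296215e+01,
       -1.09747913e+00,  2.22585529e+00, -4.47398488e-03]), 'eef_pos': array([0.39557868, 0.42073767, 0.19472014]), 'tool_rot': array([[-3.26979885e-02,  9.99461324e-01,  2.81139549e-03],
       [ 9.99464951e-01,  3.26955740e-02,  9.00563842e-04],
       [ 8.08158540e-04,  2.83933789e-03, -9.99995643e-01]]), 'wrist_force': array([8.69578818, 0.20789799, 2.18681982]), 'ft_torque': array([ 0.07701618, -1.93168866,  0.00471967]), 'finger_force': 58.570610860479064, 'grip_width': 0.014309284974809752}
```

View pics/s3.png

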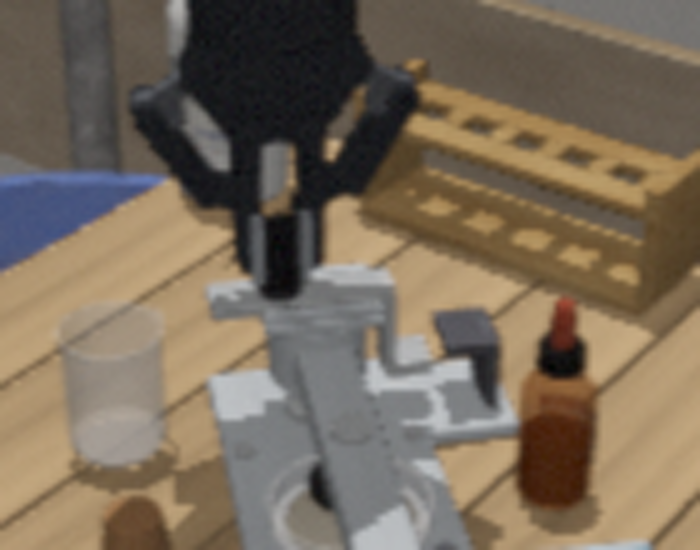

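The latch slide has moved about 16 mm and its toe is clear of the dark catch. The spring force, 9 N, agrees. Next I swing the arm up along the arc.

{"name": "play_rows", "arguments": {
  "increments": [
    {"dx":-1.6,"dy":0,"dz":-4.7,"roll":0},
    {"dx":-1.7,"dy":0,"dz":-4.7,"roll":0},
    {"dx":-1.8,"dy":0,"dz":-4.6,"roll":0},
    {"dx":-1.9,"dy":0,"dz":-4.6,"roll":0},
    {"dx":-2.1,"dy":0,"dz":-4.5,"roll":0},
    {"dx":-2.1,"dy":0,"dz":-4.5,"roll":0},
    {"dx":-2.3,"dy":0,"dz":-4.4,"roll":0},
    {"dx":-2.4,"dy":0,"dz":-4.4,"roll":0}
  ]
}}

```text
time_s: 7.15
eef_pos: [0.3958, 0.4047, 0.2309]
tool_rot: [[-0.033, 0.999, 0.002], [0.999, 0.033, 0.0], [0.0, 0.002, -1.0]]
wrist_force: [9.9, 0.9, -6.1]
grip_width: 0.0144
finger_force: 58.5
```

{"name": "play_rows", "arguments": {
  "increments": [
    {"dx":-2.5,"dy":0,"dz":-4.3,"roll":0},
    {"dx":-2.6,"dy":0,"dz":-4.3,"roll":0},
    {"dx":-2.7,"dy":0,"dz":-4.2,"roll":0},
    {"dx":-2.8,"dy":0,"dz":-4.1,"roll":0},
    {"dx":-2.9,"dy":0,"dz":-4.0,"roll":0},
    {"dx":-3.0,"dy":0,"dz":-4.0,"roll":0},
    {"dx":-3.1,"dy":0,"dz":-3.9,"roll":0},
    {"dx":-3.2,"dy":0,"dz":-3.8,"roll":0},
    {"dx":-3.3,"dy":0,"dz":-3.7,"roll":0},
    {"dx":-3.4,"dy":0,"dz":-3.7,"roll":0},
    {"dx":-3.5,"dy":0,"dz":-3.6,"roll":0},
    {"dx":-3.5,"dy":0,"dz":-3.5,"roll":0},
    {"dx":-3.7,"dy":0,"dz":-3.4,"roll":0},
    {"dx":-3.7,"dy":0,"dz":-3.3,"roll":0},
    {"dx":0,"dy":0,"dz":0,"roll":0},
    {"dx":0,"dy":0,"dz":0,"roll":0},
    {"dx":0,"dy":0,"dz":0,"roll":0},
    {"dx":0,"dy":0,"dz":0,"roll":0},
    {"dx":0,"dy":0,"dz":0,"roll":0}
  ]
}}

```text
time_s: 9.05
eef_pos: [0.3972, 0.361, 0.2845]
tool_rot: [[-0.033, 0.999, 0.002], [0.999, 0.033, 0.001], [0.001, 0.002, -1.0]]
wrist_force: [9.4, 1.3, -6.0]
grip_width: 0.0142
finger_force: 58.6
```

```bash
python3 - <<'E'
from h import *
np.set_printoptions(precision=3,suppress=True)
im=manip.get_image("side"); s=manip.get_state(); print(s["time_s"],s["eef_pos"],s["wrist_force"],s["finger_force"],s["grip_width"])
cv2.imwrite("pics/s4.png",cv2.resize(im[90:260,210:390],None,fx=4,fy=4,interpolation=2)[:600])
a=cv2.imread("pics/side0.png")
print(proj("side",[.39,.396,.235]))
E
```

```text
9.1 [0.397 0.361 0.285] [ 9.704  1.142 -5.088] 58.61359141198477 0.01420667305894196
[[293.33  169.283]]
```

View pics/s4.png

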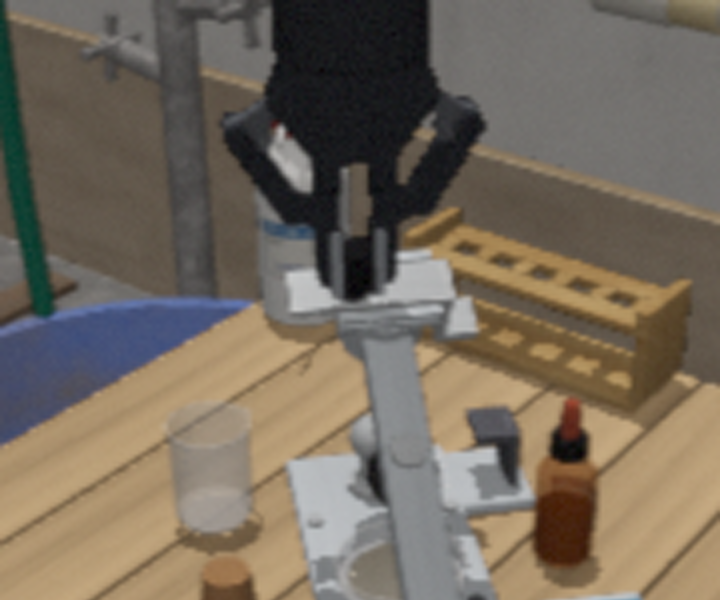

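The arm is up at about 0.55 rad (around 99 mm rise), with the knob at crop (355,270) still in the fingers. Ball, dish and the bystanders in view (stopper, dropper, beaker) look undisturbed.

```bash
python3 -c "
from station import manip
print(manip.close_job())"
```

```text
the job is handed in; nothing more can be done
None
```

The job is handed in, result not shown: the latch was pulled about 16 mm clear of the catch, and the gripper still holds the arm still with its free end about 10 cm up (worked out from the gripper position); the dish, stopper, dropper and beaker looked undisturbed in the last picture, where the packet was almost wholly out of view.

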